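# Uncap the levelling foot, press the spirit level flat and level the shelf

### The arm

A 7-joint arm with a two-finger parallel gripper is mounted at the origin on a cart in front of the work surface, level with it; the furniture and walls round the work are solid. World frame = base frame: x ahead of the robot, y to its left, z up, the work surface at z = 0. Lengths are in m, angles in rad, forces in N, time in s.
With the tool pointing down it reaches from about 0.4 to 0.875 m from the base axis. Payload 19.3 kg.
Tool frame: the origin (TCP) lies at the very end of the fingers, on their centre line; the grasp point (between the pads) lies 19 mm behind it; z points along the fingers, y is the line along which they close (so a half turn about z gives the same grasp; the last joint's range is limited). The gripper opens to 85 mm and grips with 20 to 120 N. Pads are 22 mm wide; open, the fingers measure 114 mm over their backs; the gripper's body (76 mm by 85 mm) begins 54 mm behind the grasp point. The pads swing forward as they close: fully open they stand 13 mm farther back than shut.
Start: joints at [-1.202, 0.521, -0.036, 1.599, 0.021, 1.021, -0.113], TCP at [0.266, 0.566, 0.231] pointing down, gripper open.
Joint ranges: [-2.91, 2.91], [-0.3, 2.13], [-1.5, 1.42], [0.17, 2.43], [-1.26, 4.41], [0.16, 1.93], [-2.52, 2.52]. Speed limits (rad/s): [1.89, 1.89, 2.39, 2.39, 3.01, 3.01, 3.01].

### API

Orientations are given as [roll, pitch, yaw] about the fixed x, y, z axes, in that order (R = Rz(yaw) Ry(pitch) Rx(roll)).
In Python, from workcell import bot gives the robot as it stands.
- The arm moves only by the shell command python3 -m crank 'ROWS' [FORCE]. ROWS is a JSON object of lists of equal length, an entry for each row: "travel": the shift along the world's x, y, z in cm, a list of three; "turn": the turn, a rotation vector about the world's x, y, z in degrees, a list of three; "gripper": the closure, from 0 (fully open) to 1 (shut). A call has exactly 5 rows; each row is the pose to reach, as a shift and turn from the pose commanded when the call began; what a row does not reach only later rows make up. A row lasts 1/10 s, in which the tool goes at most 50 mm and 8.59 degrees, less where a joint would pass 70% of its speed; a pose out of reach is approached as far as the arm can. A call with a gripper value outside its range is refused whole. The fingers move at their own pace and stop on an object; FORCE is the grip in N (left out, the last holds). Time passes only in rows, so rows that repeat a pose let the fingers close, or fill a call up. It gives the time, the measured TCP pose, the force, the opening and the grip force at its end, in the units of the state.
- bot.observe(): the state, without advancing time (a new reading comes with each control period).
- bot.grab_frame(name): name is "scene" or "top" or "wrist"; returns a dict with "pixels" (420x560x3 uint8, red, green, blue), "fx", "fy", "cx", "cy" (pixels), "extrinsics" (4x4, takes a point from world to camera coordinates). Camera axes: x right, y down, z forward; pixel columns grow to the right and rows downward; lengths in m; the calibration is good to about 2 mm. The wrist camera is an equidistant fisheye: a pixel r from the principal point sees the ray r / f radians off the axis. A picture is of the moment at which its call begins. There is no depth.
- bot.job_done(): hands the job in; it is judged then, once.
The state is a dict: "clock": time; "qpos": joint angles; "qd": joint speeds; "joint_efforts": joint torques, N m; "position": TCP position; "tool_rot": TCP orientation; "force": force on the tool from outside, world axes, zero at the start; "moment": the same for the moment, N m; "grip_width": finger opening in m; "finger_force": force on a finger pad.
Only numpy, scipy, OpenCV 4.12 (cv2) and the standard library are available. Lean on these libraries where they do the work, as an engineer would, in place of code of your own. Each camera call takes 0.05 s, during which the arm holds its last target. There are 200 camera calls.

### The job

Lift the loose steel dust cap off the adjusting knob of the small wooden shelf and set it down on the worktop clear of the shelf. Then press the spirit level's square end plate down flat on the shelf around the knob, turn the knob of the levelling foot until the bubble lies centred between the two rings marked on the vial, and finish holding there: keep pressing the level flat with the bubble centred, without letting go. Use no more force than needed and leave the jars, the mug and the fork where they are.

Things in the scene. Friction and masses are not known exactly. Their poses are not given: they have to be found in the camera images.
- cap: Loose steel dust cap, an upside-down square box (60 x 60 mm, 40 mm tall, open below, wall 4 mm) with a round stem knob 18 mm in diameter on top, 80 mm tall overall, about 60 g. It stands over the adjusting knob, its rim on the level's plate, slightly tilted at the start. Origin: centre of its rim (underside); z up through the knob.
- cap_grip (a point): Grip point on the axis of the cap's stem knob, 68 mm above the rim (28 mm above the flat top of the box); the part to grip, 18 mm in diameter, reaches from 46 to 80 mm above the rim.
- shelf: Fixed pair of wooden legs of the small shelf. Origin on the worktop; its y axis runs along the shelf, the screw foot and knob lie 80 mm from the origin towards -y, the legs 60 mm towards +y.
- board: Wooden board of the shelf, 160 x 300 x 16 mm, underside 36 mm above the worktop when level. Origin: on its hinge line over the legs, at the underside; it reaches 110 mm towards +y and 190 mm towards -y. At the start its knob end (-y) stands too high by 0.010 to 0.034 rad. Its z axis is square to the board.
- knob_top (a point): Centre of the top of the foot's adjusting knob: black, ribbed, round, 26 mm across, top 44 mm above the board, 32 mm above the level's plate when that is flat (25 mm when not). Grip it from above at any yaw. Clockwise seen from above lowers this end: 0.025 rad of tilt and 3.5 mm of height per radian turned. 0.4 to 1.4 rad is needed. Takes 0.12 N m, stays put when left.
- level: Aluminium spirit level along the shelf, 26 mm wide, 10 mm thick, hinged to the board at the end away from the knob (origin: on that hinge, at its underside). A spring lifts it 0.03 rad off the board, so it reads true only while pressed flat (its z axis parallel to the board's); at its end plate that takes about 3 N to start and 6 N to hold against the stop.
- vial (a point): Centre of the dark vial, 15 mm in diameter and 68 mm long, on top of the level, 155 mm from the knob along the shelf; two thin aluminium rings round it 13 mm either side of the centre mark where the bubble belongs.
- bubble (a joint): Position of the white bubble (18 mm long) in the vial, m, 0 at the vial's centre, positive towards the knob, stops at +-0.022. It floats to the higher end, 0.6 m per rad of the level's slope, and comes to rest within about half a second; with the level flat, 0.015 m per radian turned on the knob.
- spice_a: Loose spice jar, 41 mm across, 105 mm tall, behind the shelf. Origin: centre of its base. Leave alone.
- spice_b: A second such spice jar, beside it. Leave alone.
- mug: Loose white mug, 90 mm across, 96 mm tall, left of the shelf. Leave alone.
- fork_1: Loose steel fork, 205 mm long, lying in front of the shelf. Leave alone.
- press_plate (a point): Centre of the top face of the level's square end plate, which lies around the knob: 84 x 84 mm, 32 mm square hole, 10 mm thick, about 7 mm up when not pressed. Fingertips press it anywhere beside the knob; fingers that straddle the knob can press the plate with their tips and grip the knob at once.
Mind the look-alikes: they are no part of the job. What is shaped like the cap but green is not meant.

How it is judged:
By the outcome, as a careful person would: the job done as asked, in the order asked, and still so for the second after the job is handed in, while the arm keeps its last pose, push and grip.
It also fails if it takes over 64 s, if anything falls off the work surface, if the arm or the gripper's body presses on something with over 40 N, if the wrist force passes 120 N, or if a joint passes its speed limit or range.

## Working session

There is one attempt and no reset: what is moved stays moved. The work goes in short steps, Python scripts to look and compute and a shell command to move; the robot and the scene stay as the last step left them, time stands still between calls to the robot, and variables do not carry over. Pictures are saved under pics/ and viewed, at most 10 in all, crops included, and the job is handed in when it is done.

```bash
mkdir -p pics; ls
python3 - <<'E'
from workcell import bot
import cv2,numpy as np
s=bot.observe();print(s)
a=bot.grab_frame("scene");b=bot.grab_frame("top")
for n,f in(("scene",a),("top",b)):
    cv2.imwrite(f"pics/{n}0.png",f["pixels"][:,:,::-1]);print(n,f["fx"],f["fy"],f["cx"],f["cy"],np.round(f["extrinsics"],4).tolist())
E
```

```text
pics
{'clock': 0.0, 'qpos': array([-1.20216994,  0.52202101, -0.03634231,  1.60001081,  0.0211817 ,
        1.02110949, -0.11278798]), 'qd': array([-1.45727568e-04, -1.74244980e-03,  3.04996279e-04,  2.37125108e-03,
       -2.10062591e-03,  1.14815352e-03,  6.28167356e-05]), 'joint_efforts': array([ 7.21696979e-04, -9.27090454e+01,  1.98113568e+00, -3.69916034e+01,
        1.81554415e-02,  8.40963417e-03, -1.99504319e-05]), 'position': array([0.26542276, 0.56545753, 0.2307202 ]), 'tool_rot': array([-3.14042975e+00,  6.09303709e-05,  2.70277175e+00]), 'force': array([ 0.23485024, -0.97211593,  0.39417917]), 'moment': array([ 0.01464233, -0.00972599,  0.00099258]), 'finger_force': 0.0, 'grip_width': 0.08506431135319076}
scene 464.8816696582513 464.8816696582513 278.35610919752634 204.5621019286565 [[0.8149, -0.5793, 0.0194, -0.3789], [-0.2947, -0.443, -0.8467, 0.313], [0.4991, 0.6843, -0.5317, 0.7748], [0.0, 0.0, 0.0, 1.0]]
top 413.9100882870908 413.9100882870908 281.49949328262556 204.6489459486298 [[-0.0073, -0.9996, -0.0266, 0.0945], [-0.9949, 0.0099, -0.1005, 0.5509], [0.1008, 0.0258, -0.9946, 1.0492], [0.0, 0.0, 0.0, 1.0]]
```

View pics/scene0.png

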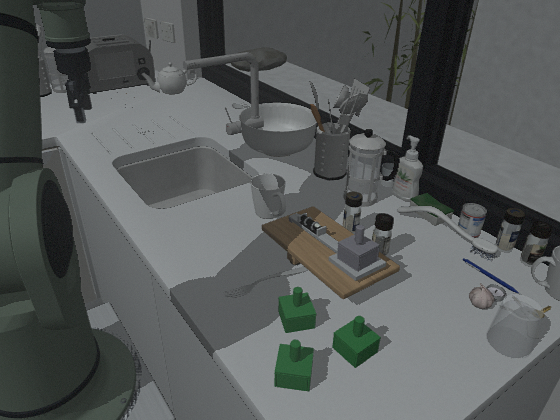

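View pics/top0.png

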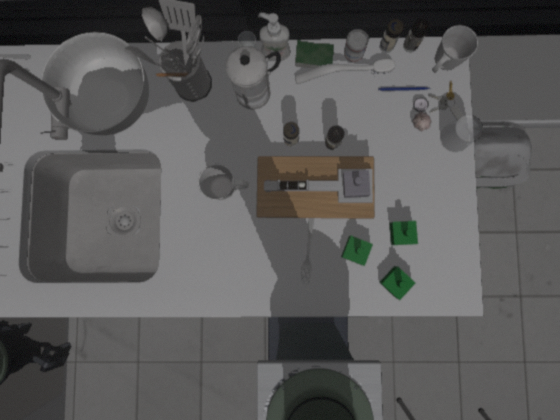

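The scene view shows the grey cap on the shelf, its stem at about (358,232), and three green decoys in front. In the top view the cap is at about (356,183), the board spans (257..375, 156..218), and the jars, fork and mug are around it. I'll enlarge both views for pixel measurement.

```bash
cat > h.py <<'E'
import numpy as np,cv2
from workcell import bot
def P(f):
    K=np.array([[f["fx"],0,f["cx"]],[0,f["fy"],f["cy"]],[0,0,1]]);return K@np.array(f["extrinsics"])[:3]
def plane(f,uv,z):
    E=np.array(f["extrinsics"]);R=E[:3,:3];c=-R.T@E[:3,3]
    d=R.T@np.array([(uv[0]-f["cx"])/f["fx"],(uv[1]-f["cy"])/f["fy"],1]);return c+d*(z-c[2])/d[2]
def tri(fa,a,fb,b):
    X=cv2.triangulatePoints(P(fa),P(fb),np.array(a,float).reshape(2,1),np.array(b,float).reshape(2,1));return (X[:3]/X[3]).ravel()
def proj(f,X):
    p=P(f)@np.append(X,1);return p[:2]/p[2]
E
python3 - <<'E'
from h import *
a=cv2.imread("pics/scene0.png")[210:300,320:410];b=cv2.imread("pics/top0.png")[145:225,330:410]
g=np.zeros((560,800,3),np.uint8)
A=cv2.resize(a[:90],(400,400),interpolation=cv2.INTER_CUBIC);B=cv2.resize(b,(400,400),interpolation=cv2.INTER_CUBIC)
g[:400,:400]=A;g[:400,400:]=B
cv2.imwrite("pics/crop.png",cv2.convertScaleAbs(g[:400],alpha=1.8))
E
```

```text
(no output)
```

View pics/crop.png

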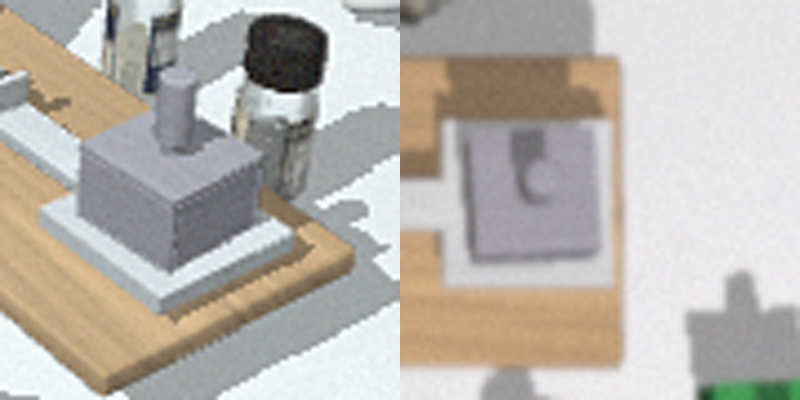

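The crop shows the stem top at scene px (359.6,226.4) and top px (359.0,181.2). The plate spans top px (338.6..372.5, 168.8..202.6).

Run:
```python
from h import *
a=bot.grab_frame("scene");b=bot.grab_frame("top")
print("stem top",tri(a,(359.6,226.4),b,(359,181.2)))
for p in((338.6,168.8),(372.5,168.8),(372.4,202.6),(338.6,202.6)):print("plate",plane(b,p,.078))
print("platec",plane(b,(355.6,185.8),.078))
for p in((374.4,156.4),(374.4,218),(257,218),(257,156)):print("board",plane(b,p,.057))
# box top corners in top view (crop/5)
for p in((468,125),(598,125),(600,250),(470,260)):print("box",plane(b,(330+(p[0]-400)/5,145+p[1]/5),.12))
for p in((425,185),(440,185),(450,175),(403,232),(480,185),(335,140),(403,222),(417,222)):print(p,plane(b,p,0))
# left scene crop plate corners: front (160,310) left(40,213) right(293,240)
for p in((160,300),(40,213),(293,235)):print(plane(a,(320+p[0]/4.444,210+p[1]/4.444),.078))
```

```text
stem top [ 0.59166237 -0.0923561   0.16068076]
plate [ 0.63531278 -0.05494398  0.078     ]
plate [ 0.63427485 -0.1391765   0.078     ]
plate [ 0.54955408 -0.13645008  0.078     ]
plate [ 0.55039582 -0.0531512   0.078     ]
platec [ 0.5919559  -0.09615088  0.078     ]
board [ 0.6702158  -0.14906347  0.057     ]
board [ 0.51276983 -0.14438189  0.057     ]
board [0.51546261 0.15130051 0.057     ]
board [0.67520763 0.15109042 0.057     ]
box [ 0.62436067 -0.06201883  0.12      ]
box [ 0.62360252 -0.12394419  0.12      ]
box [ 0.56339379 -0.12316899  0.12      ]
box [ 0.55925374 -0.06151398  0.12      ]
(425, 185) [ 0.6033974 -0.2922795  0.       ]
(440, 185) [ 0.60295216 -0.33183867  0.        ]
(450, 175) [ 0.62956628 -0.35945586  0.        ]
(403, 232) [ 0.47891363 -0.22954149  0.        ]
(480, 185) [ 0.60176905 -0.43695752  0.        ]
(335, 140) [ 0.72918227 -0.05580234  0.        ]
(403, 222) [ 0.50530107 -0.23050715  0.        ]
(417, 222) [ 0.5049763  -0.26720909  0.        ]
[ 0.55429193 -0.13612643  0.078     ]
[ 0.55025192 -0.05937402  0.078     ]
[ 0.63715536 -0.13757051  0.078     ]
```

```bash
python3 -m crank '{"travel":[[2.2,-4.4,0.5],[4.4,-8.8,1],[6.6,-13.2,1],[8.8,-17.6,1],[11,-22,1]],"turn":[[0,0,5],[0,0,10],[0,0,15],[0,0,20],[0,0,25]],"gripper":[0,0,0,0,0]}'
python3 -m crank '{"travel":[[2.2,-4.4,0],[4.4,-8.8,0],[6.6,-13.2,0],[8.8,-17.6,0],[11,-22,0]],"turn":[[0,0,0],[0,0,0],[0,0,0],[0,0,0],[0,0,0]],"gripper":[0,0,0,0,0]}'
python3 -c "
from workcell import bot;s=bot.observe();print(s['position'],s['tool_rot'],s['qpos'],s['force'])"
```

```text
clock: 0.7
position: [0.3761, 0.3439, 0.2414]
tool_rot: [3.142, 0.0, -3.14]
force: [1.7, 0.6, 0.4]
grip_width: 0.0851
finger_force: 0.0
clock: 1.2
position: [0.4861, 0.1238, 0.2414]
tool_rot: [3.142, 0.0, 3.139]
force: [0.8, 0.9, -0.9]
grip_width: 0.0853
finger_force: 0.0
[0.48610047 0.12380693 0.24144468] [3.14150766e+00 2.93152547e-04 3.13915772e+00] [-0.37689927  0.31339774  0.01166492  1.90873307 -0.00448985  0.91918256
  1.20528081] [ 0.754412    0.89386537 -0.89992575]
```

```bash
python3 -m crank '{"travel":[[2.1,-4.3,0],[4.2,-8.6,0],[6.3,-13,-1],[8.4,-17.4,-2],[10.6,-21.7,-3]],"turn":[[0,0,0],[0,0,0],[0,0,0],[0,0,0],[0,0,0]],"gripper":[0,0,0,0,0]}'
python3 - <<'E'
from h import *
f=bot.grab_frame("wrist");cv2.imwrite("pics/w1.png",f["pixels"][:,:,::-1])
s=bot.observe();print(s['position'],s['tool_rot'],s['qpos'],s['force'])
print(f["fx"],f["cx"],f["cy"],np.array(f["extrinsics"]).round(4).tolist())
E
```

```text
clock: 1.7
position: [0.5921, -0.0932, 0.2109]
tool_rot: [-3.142, 0.0, 3.139]
force: [0.9, 2.0, -0.1]
grip_width: 0.0852
finger_force: 0.0
[ 0.59338409 -0.10124555  0.20921877] [-3.13768656e+00 -5.80379329e-04  3.13280404e+00] [ 0.006328    0.51021406  0.08920346  1.69075653 -0.04890693  0.94317147
  1.67497472] [-6.91234113 -8.57080198 -3.36511795]
325.19226210127806 273.8034601615034 210.56658517246444 [[0.002, 1.0, -0.0011, 0.0929], [0.951, -0.0016, 0.3093, -0.5977], [0.3093, -0.0017, -0.951, 0.1775], [0.0, 0.0, 0.0, 1.0]]
```

View pics/w1.png

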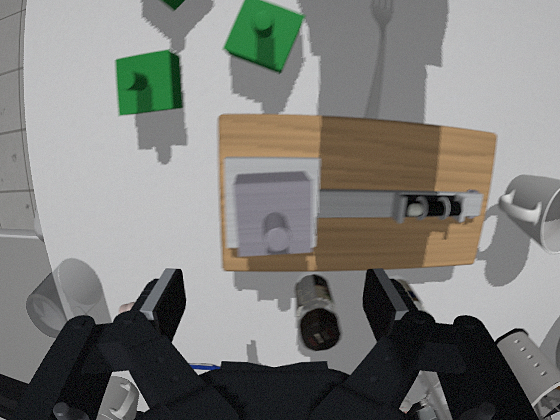

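The wrist view shows the cap's stem top at about (275,237), with the pads left and right of that column. The finger line falls between the shelf's far edge and the jars, so perspective needs checking. Casting rays for stem, plate and jars.

```bash
cat >> h.py <<'E'
def fish(f,uv,z):
    E=np.array(f["extrinsics"]);R=E[:3,:3];c=-R.T@E[:3,3]
    v=np.array([uv[0]-f["cx"],uv[1]-f["cy"]]);r=np.hypot(*v);t=r/f["fx"]
    d=R.T@np.append(np.sin(t)*v/r,np.cos(t));return c+d*(z-c[2])/d[2]
E
python3 - <<'E'
from h import *
f=bot.grab_frame("wrist");cv2.imwrite("pics/w2.png",f["pixels"][:,:,::-1])
s=bot.observe();print(s['position'],s['tool_rot'],s['force'],np.abs(s['qd']).max())
g=cv2.imread("pics/w1.png")
import copy
f1=dict(f);f1["extrinsics"]=[[0.002,1.0,-0.0011,0.0929],[0.951,-0.0016,0.3093,-0.5977],[0.3093,-0.0017,-0.951,0.1775],[0,0,0,1]]
print("cam",-np.array(f1["extrinsics"])[:3,:3].T@np.array(f1["extrinsics"])[:3,3])
print("stem",fish(f1,(275,238),.158))
for p in((225,158),(320,157),(228,248)):print("plate",fish(f1,p,.078))
for p in((317,330),(405,300)):print("jar",fish(f1,p,.105))
E
```

```text
[ 0.59208313 -0.09788848  0.20958252] [-3.13888625e+00 -1.49615926e-03  3.13213597e+00] [-1.38374066  1.81223596 -0.33783021] 0.07766119118740866
cam [ 0.51332615 -0.09355457  0.3537733 ]
stem [ 0.59582377 -0.09316233  0.158     ]
plate [ 0.55537406 -0.13595203  0.078     ]
plate [ 0.55468665 -0.05425863  0.078     ]
plate [ 0.63984514 -0.13705625  0.078     ]
jar [ 0.71612766 -0.05234977  0.105     ]
jar [0.68556569 0.03292754 0.105     ]
```

```bash
python3 -m crank '{"travel":[[0,0,0],[0.1,0,-2.5],[0.1,0,-5],[0.1,0,-7],[0.1,0,-8.3]],"turn":[[0,0,0],[0,0,0],[0,0,0],[0,0,0],[0,0,0]],"gripper":[0,0,0,0,0]}' 20
python3 -m crank '{"travel":[[0,0,0],[0,0,0],[0,0,0],[0,0,0],[0,0,0]],"turn":[[0,0,0],[0,0,0],[0,0,0],[0,0,0],[0,0,0]],"gripper":[0.4,0.7,1,1,1]}' 20
python3 -m crank '{"travel":[[0,0,0],[0,0,0],[0,0,0],[0,0,0],[0,0,0]],"turn":[[0,0,0],[0,0,0],[0,0,0],[0,0,0],[0,0,0]],"gripper":[1,1,1,1,1]}' 20
```

```text
clock: 2.3
position: [0.592, -0.0898, 0.1273]
tool_rot: [3.141, -0.001, 3.141]
force: [-0.6, -0.2, 0.6]
grip_width: 0.0854
finger_force: 0.0
clock: 2.8
position: [0.5928, -0.0913, 0.1289]
tool_rot: [-3.142, 0.001, 3.139]
force: [0.4, -0.2, 0.7]
grip_width: 0.017
finger_force: 20.8
clock: 3.3
position: [0.5926, -0.0913, 0.1283]
tool_rot: [-3.142, 0.0, 3.139]
force: [1.4, -1.6, 1.0]
grip_width: 0.0172
finger_force: 20.8
```

```bash
python3 -m crank '{"travel":[[0,0,1],[0,0,3],[0,0,5.5],[0,0,8],[0,-3,9]],"turn":[[0,0,0],[0,0,0],[0,0,0],[0,0,0],[0,0,0]],"gripper":[1,1,1,1,1]}' 20
python3 -m crank '{"travel":[[0,-3,0],[0,-6,0],[0,-9,0],[0,-12,0],[0,-15,0]],"turn":[[0,0,0],[0,0,0],[0,0,0],[0,0,0],[0,0,0]],"gripper":[1,1,1,1,1]}' 20
python3 -m crank '{"travel":[[0,0,-1],[0,0,-3],[0,0,-6],[0,0,-9],[0,0,-11]],"turn":[[0,0,0],[0,0,0],[0,0,0],[0,0,0],[0,0,0]],"gripper":[1,1,1,1,1]}' 20
python3 - <<'E'
from h import *
a=bot.grab_frame("scene");b=bot.grab_frame("top");s=bot.observe();print(s['position'],s['force'],s['grip_width'])
A=a["pixels"][190:390,260:540];B=b["pixels"][120:320,270:550]
g=np.hstack([cv2.resize(x,(400,286),interpolation=cv2.INTER_CUBIC) for x in(A,B)])
cv2.imwrite("pics/c2.png",cv2.convertScaleAbs(g[:,:,::-1],alpha=1.6))
E
```

```text
clock: 3.8
position: [0.5937, -0.1178, 0.2212]
tool_rot: [3.14, 0.003, -3.139]
force: [1.1, 0.4, -1.0]
grip_width: 0.0172
finger_force: 20.3
clock: 4.3
position: [0.5923, -0.2724, 0.219]
tool_rot: [3.141, 0.0, 3.139]
force: [0.8, 0.1, -1.0]
grip_width: 0.0173
finger_force: 20.3
clock: 4.8
position: [0.5918, -0.2703, 0.1066]
tool_rot: [3.141, -0.002, 3.139]
force: [0.6, 0.0, -0.3]
grip_width: 0.0174
finger_force: 20.2
[ 0.59116668 -0.27004447  0.10597331] [-0.02734298  0.70507404 -0.812599  ] 0.01765586569610526
```

View pics/c2.png

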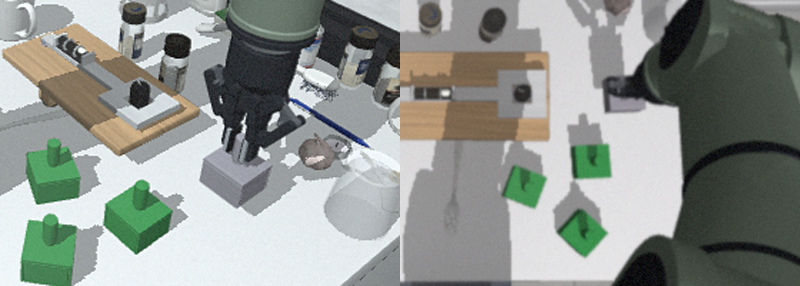

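The cap is held upright over free worktop, and the black knob is exposed on the shelf at crop (140,92)/(522,92). Setting the cap down.

```bash
python3 -m crank '{"travel":[[0,0,-1.5],[0,0,-3],[0,0,-4.3],[0,0,-5],[0,0,-5.3]],"turn":[[0,0,0],[0,0,0],[0,0,0],[0,0,0],[0,0,0]],"gripper":[1,1,1,1,1]}' 20
python3 -m crank '{"travel":[[0,0,-0.1],[0,0,-0.2],[0,0,-0.3],[0,0,-0.4],[0,0,-0.4]],"turn":[[0,0,0],[0,0,0],[0,0,0],[0,0,0],[0,0,0]],"gripper":[1,1,1,1,1]}' 20
```

```text
clock: 5.4
position: [0.5923, -0.2711, 0.0544]
tool_rot: [3.141, -0.001, 3.139]
force: [-1.1, 0.0, 3.5]
grip_width: 0.0171
finger_force: 20.5
clock: 5.9
position: [0.5931, -0.2722, 0.053]
tool_rot: [-3.14, 0.002, 3.138]
force: [-5.1, -0.6, 16.1]
grip_width: 0.0178
finger_force: 21.3
```

```bash
python3 -m crank '{"travel":[[0,0,0.2],[0,0,0.3],[0,0,0.3],[0,0,0.3],[0,0,0.3]],"turn":[[0,0,0],[0,0,0],[0,0,0],[0,0,0],[0,0,0]],"gripper":[1,1,0.5,0.2,0]}' 20
python3 -m crank '{"travel":[[0,0,0],[0,0,3],[0,0,7],[0,0,11],[0,0,14]],"turn":[[0,0,0],[0,0,0],[0,0,0],[0,0,0],[0,0,0]],"gripper":[0,0,0,0,0]}' 20
python3 -m crank '{"travel":[[0,4,0],[0,8,0],[0,12,0],[0,15.5,0],[0,17.5,0]],"turn":[[0,0,0],[0,0,0],[0,0,0],[0,0,0],[0,0,0]],"gripper":[0,0,0,0,0]}' 20
python3 -m crank '{"travel":[[0,0,0],[0,0,0],[0,0,0],[0,0,0],[0,0,0]],"turn":[[0,0,0],[0,0,0],[0,0,0],[0,0,0],[0,0,0]],"gripper":[0,0,0,0,0]}' 20
python3 - <<'E'
from h import *
fs={n:bot.grab_frame(n) for n in("scene","top","wrist")};s=bot.observe();print(s['position'],s['tool_rot'],s['force'],s['qpos'][6])
for n in fs:cv2.imwrite(f"pics/{n}3.png",fs[n]["pixels"][:,:,::-1])
import pickle;pickle.dump(fs,open("fs3.pkl","wb"))
def z(n,r0,c0,h,w,W):return cv2.resize(fs[n]["pixels"][r0:r0+h,c0:c0+w],(W,W*h//w),interpolation=cv2.INTER_CUBIC)
g=np.hstack([z("scene",215,320,90,90,400),z("wrist",110,190,180,180,400)])
cv2.imwrite("pics/c3.png",cv2.convertScaleAbs(g[:,:,::-1],alpha=1.6))
E
```

```text
clock: 6.4
position: [0.5925, -0.2712, 0.0542]
tool_rot: [3.142, -0.0, 3.139]
force: [-1.2, 0.5, 0.9]
grip_width: 0.06
finger_force: 0.0
clock: 6.9
position: [0.5929, -0.2714, 0.1968]
tool_rot: [-3.141, 0.002, 3.139]
force: [0.4, -0.8, 0.1]
grip_width: 0.0853
finger_force: 0.0
clock: 7.4
position: [0.5926, -0.0929, 0.1943]
tool_rot: [3.141, 0.0, -3.141]
force: [1.1, 0.2, -0.0]
grip_width: 0.0853
finger_force: 0.0
clock: 7.9
position: [0.5924, -0.097, 0.1942]
tool_rot: [-3.141, -0.0, 3.138]
force: [-0.2, 0.1, 1.0]
grip_width: 0.0855
finger_force: 0.0
[ 0.59251803 -0.09654059  0.19425588] [-3.14152759e+00 -4.97379465e-05  3.13864667e+00] [-0.22490605  0.42181305 -0.28262639] 1.6808414718533442
```

View pics/c3.png

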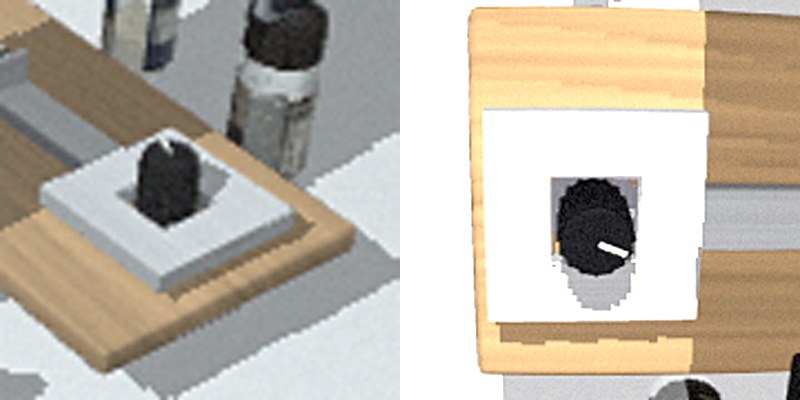

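View pics/wrist3.png

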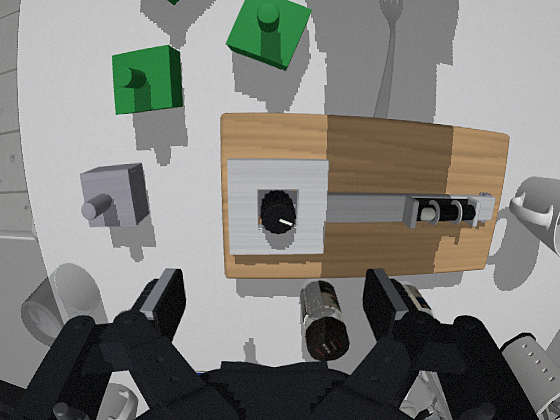

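The cap stands on the worktop, clear of the shelf, at wrist px (115,195). The knob's top face is centred at about wrist px (280,218.5) and scene px (357.8,249.5). The bubble is white, at about wrist px (428,212), at the knob-side end of the vial.

Run:
```python
from h import *
import pickle;fs=pickle.load(open("fs3.pkl","rb"));w,a=fs["wrist"],fs["scene"]
for z in(.095,.099):print("knob w",fish(w,(280,218.5),z),"scene",plane(a,(357.8,249.5),z))
for p in((228,159),(328,160),(231,252),(323,254)):print("plate",fish(w,p,.079))
print("hole",fish(w,((551-400)/2.222+190,177/2.222+110),.079),fish(w,((641-400)/2.222+190,177/2.222+110),.079))
# wrist vial scan
W=w["pixels"]
cv2.imwrite("pics/v3.png",cv2.resize(W[180:235,395:505][:,:,::-1],(770,385),interpolation=cv2.INTER_CUBIC))
```

```text
knob w [ 0.59909108 -0.09256418  0.095     ] scene [ 0.60327076 -0.08719064  0.095     ]
knob w [ 0.59768198 -0.09263646  0.099     ] scene [ 0.59927359 -0.09074616  0.099     ]
plate [ 0.55394947 -0.13423491  0.079     ]
plate [ 0.55486017 -0.05358821  0.079     ]
plate [ 0.63599172 -0.13528313  0.079     ]
plate [ 0.638205   -0.05405086  0.079     ]
hole [ 0.57965609 -0.11040293  0.079     ] [ 0.57971566 -0.07720279  0.079     ]
```

View pics/v3.png

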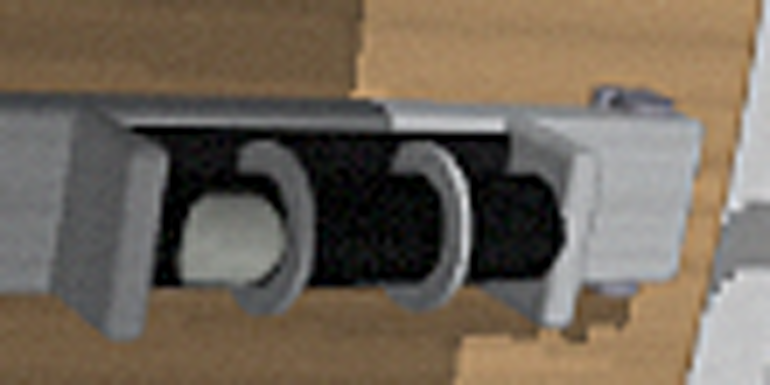

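```bash
python3 -m crank '{"travel":[[0.35,0.3,-1.5],[0.35,0.3,-4],[0.35,0.3,-6],[0.35,0.3,-7.5],[0.35,0.3,-8.2]],"turn":[[0,0,0],[0,0,0],[0,0,0],[0,0,0],[0,0,0]],"gripper":[0.5,0.5,0.5,0.5,0.5]}' 20
python3 -m crank '{"travel":[[0,0,0],[0,0,0],[0,0,0],[0,0,0],[0,0,0]],"turn":[[0,0,0],[0,0,0],[0,0,0],[0,0,0],[0,0,0]],"gripper":[0.5,0.5,0.5,0.5,0.5]}' 20
python3 - <<'E'
from h import *
w=bot.grab_frame("wrist")
cv2.imwrite("pics/w4.png",w["pixels"][60:420,130:530][:,:,::-1])
E
```

```text
clock: 8.55
position: [0.5955, -0.093, 0.1104]
tool_rot: [3.141, -0.002, 3.139]
force: [0.1, 0.2, 0.0]
grip_width: 0.0427
finger_force: 0.0
clock: 9.05
position: [0.5963, -0.0932, 0.1128]
tool_rot: [-3.142, 0.001, 3.139]
force: [-0.4, 0.0, 0.3]
grip_width: 0.0425
finger_force: 0.0
```

View pics/w4.png

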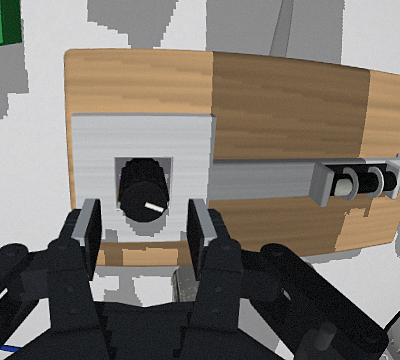

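The knob's top is centred between the pads in the closing direction, at full-frame px (275,262). Checking its x, then descending.

```bash
python3 - <<'E'
from h import *
w=bot.grab_frame("wrist");print(fish(w,(275,262),.1),bot.observe()['position'])
E
python3 -m crank '{"travel":[[0,0,-0.5],[0,0,-1],[0,0,-1.5],[0,0,-2],[0,0,-2.3]],"turn":[[0,0,0],[0,0,0],[0,0,0],[0,0,0],[0,0,0]],"gripper":[0.6,0.6,0.6,0.6,0.6]}' 20
```

```text
[ 0.59698723 -0.09324476  0.1       ] [ 0.59617083 -0.09321514  0.11256804]
clock: 9.65
position: [0.5958, -0.0932, 0.0886]
tool_rot: [3.142, -0.001, 3.139]
force: [-0.9, 0.0, 0.4]
grip_width: 0.0343
finger_force: 0.0
```

```bash
python3 -m crank '{"travel":[[0,0,-0.3],[0,0,-0.6],[0,0,-0.9],[0,0,-1.1],[0,0,-1.3]],"turn":[[0,0,0],[0,0,0],[0,0,0],[0,0,0],[0,0,0]],"gripper":[0.6,0.6,0.6,0.6,0.6]}' 20
python3 -m crank '{"travel":[[0,0,-0.1],[0,0,-0.2],[0,0,-0.3],[0,0,-0.4],[0,0,-0.5]],"turn":[[0,0,0],[0,0,0],[0,0,0],[0,0,0],[0,0,0]],"gripper":[0.6,0.6,0.6,0.6,0.6]}' 20
```

```text
clock: 10.15
position: [0.596, -0.0932, 0.0761]
tool_rot: [-3.142, -0.0, 3.139]
force: [0.2, 0.6, 0.0]
grip_width: 0.0346
finger_force: 0.0
clock: 10.65
position: [0.5961, -0.0934, 0.0713]
tool_rot: [-3.141, 0.0, 3.139]
force: [-0.7, -1.8, 2.7]
grip_width: 0.0343
finger_force: 1.4
```

```bash
python3 -m crank '{"travel":[[0,0,-0.15],[0,0,-0.3],[0,0,-0.4],[0,0,-0.5],[0,0,-0.5]],"turn":[[0,0,0],[0,0,0],[0,0,0],[0,0,0],[0,0,0]],"gripper":[0.6,0.6,0.6,0.6,0.6]}' 20
python3 -m crank '{"travel":[[0,0,-0.1],[0,0,-0.2],[0,0,-0.3],[0,0,-0.3],[0,0,-0.3]],"turn":[[0,0,0],[0,0,0],[0,0,0],[0,0,0],[0,0,0]],"gripper":[0.6,0.6,0.6,0.6,0.6]}' 20
```

```text
clock: 11.15
position: [0.5963, -0.0936, 0.0668]
tool_rot: [-3.141, 0.001, 3.139]
force: [-3.8, -3.1, 14.4]
grip_width: 0.0344
finger_force: 7.2
clock: 11.65
position: [0.5964, -0.0938, 0.0647]
tool_rot: [-3.141, 0.001, 3.138]
force: [-8.8, -2.2, 28.6]
grip_width: 0.0341
finger_force: 14.3
```

```bash
python3 -m crank '{"travel":[[0,0,0.1],[0,0,0.2],[0,0,0.3],[0,0,0.4],[0,0,0.4]],"turn":[[0,0,0],[0,0,0],[0,0,0],[0,0,0],[0,0,0]],"gripper":[0.6,0.6,0.6,0.6,0.6]}' 20
python3 -m crank '{"travel":[[0,0,0],[0,0,0.05],[0,0,0.1],[0,0,0.1],[0,0,0.1]],"turn":[[0,0,0],[0,0,0],[0,0,0],[0,0,0],[0,0,0]],"gripper":[0.7,0.7,0.8,0.8,0.8]}' 20
```

```text
clock: 12.15
position: [0.5962, -0.0934, 0.0675]
tool_rot: [-3.141, 0.0, 3.139]
force: [-0.1, -1.8, 3.6]
grip_width: 0.0342
finger_force: 1.9
clock: 12.65
position: [0.5962, -0.094, 0.0678]
tool_rot: [-3.141, 0.0, 3.139]
force: [3.8, -6.0, -4.6]
grip_width: 0.0255
finger_force: 22.6
```

```bash
python3 -m crank '{"travel":[[0,0,0],[0,0,0],[0,0,-0.1],[0,0,-0.2],[0,0,-0.25]],"turn":[[0,0,0],[0,0,0],[0,0,0],[0,0,0],[0,0,0]],"gripper":[0.65,0.65,0.65,0.65,0.65]}' 20
python3 -m crank '{"travel":[[0,0,-0.05],[0,0,-0.1],[0,0,-0.1],[0,0,-0.1],[0,0,-0.1]],"turn":[[0,0,0],[0,0,0],[0,0,0],[0,0,0],[0,0,0]],"gripper":[0.65,0.65,0.65,0.65,0.65]}' 20
```

```text
clock: 13.15
position: [0.5963, -0.0932, 0.0663]
tool_rot: [-3.142, 0.001, 3.139]
force: [-2.0, -0.7, 16.7]
grip_width: 0.0299
finger_force: 8.4
clock: 13.65
position: [0.5963, -0.0933, 0.0658]
tool_rot: [-3.142, 0.001, 3.139]
force: [-5.3, -0.7, 20.3]
grip_width: 0.0301
finger_force: 10.6
```

```bash
python3 -m crank '{"travel":[[0,0,0.1],[0,0,0.15],[0,0,0.15],[0,0,0.15],[0,0,0.15]],"turn":[[0,0,0],[0,0,0],[0,0,0],[0,0,0],[0,0,0]],"gripper":[0.65,0.65,0.65,0.65,0.65]}' 20
python3 -m crank '{"travel":[[0,0,0],[0,0,0],[0,0,0],[0,0,0],[0,0,0]],"turn":[[0,0,0],[0,0,0],[0,0,0],[0,0,0],[0,0,0]],"gripper":[0.8,0.8,0.8,0.8,0.8]}' 25
python3 - <<'E'
from h import *
import pickle
fs={n:bot.grab_frame(n) for n in("scene","wrist")};pickle.dump(fs,open("fs5.pkl","wb"))
w=cv2.resize(fs["wrist"]["pixels"][190:290,420:560],(420,300),interpolation=cv2.INTER_CUBIC)
a=cv2.resize(fs["scene"]["pixels"][205:245,280:333],(380,300),interpolation=cv2.INTER_CUBIC)
cv2.imwrite("pics/v5.png",np.hstack([w,a])[:,:,::-1]);s=bot.observe();print(s['force'],s['moment'],s['position'])
E
```

```text
clock: 14.15
position: [0.5963, -0.0932, 0.0668]
tool_rot: [3.142, 0.001, 3.139]
force: [-2.4, -0.3, 11.6]
grip_width: 0.0298
finger_force: 6.2
clock: 14.65
position: [0.5963, -0.094, 0.067]
tool_rot: [-3.141, 0.001, 3.139]
force: [-3.0, -3.5, 14.6]
grip_width: 0.0253
finger_force: 29.1
[-2.37798166 -4.60486786 14.84399324] [-1.55909386  0.55422599 -0.02113634] [ 0.59632854 -0.09404846  0.06701884]
```

View pics/v5.png

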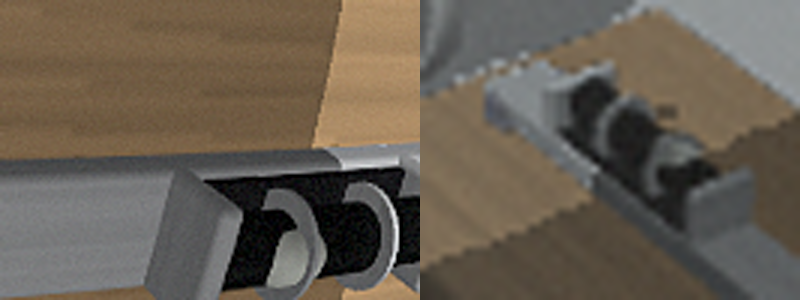

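The bubble lies around the knob-side ring, about +13 mm, so roughly 0.85 rad clockwise is needed. I'll turn 44 deg first, following the board down.

```bash
python3 -m crank '{"travel":[[0,0,-0.03],[0,0,-0.06],[0,0,-0.09],[0,0,-0.12],[0,0,-0.14]],"turn":[[0,0,-4],[0,0,-9],[0,0,-14],[0,0,-19],[0,0,-22]],"gripper":[0.8,0.8,0.8,0.8,0.8]}' 25
python3 -m crank '{"travel":[[0,0,-0.03],[0,0,-0.06],[0,0,-0.09],[0,0,-0.12],[0,0,-0.14]],"turn":[[0,0,-4],[0,0,-9],[0,0,-14],[0,0,-19],[0,0,-22]],"gripper":[0.8,0.8,0.8,0.8,0.8]}' 25
python3 -m crank '{"travel":[[0,0,0],[0,0,0],[0,0,0],[0,0,0],[0,0,0]],"turn":[[0,0,0],[0,0,0],[0,0,0],[0,0,0],[0,0,0]],"gripper":[0.8,0.8,0.8,0.8,0.8]}' 25
python3 - <<'E'
from h import *
import pickle
fs={n:bot.grab_frame(n) for n in("scene","wrist")};pickle.dump(fs,open("fs6.pkl","wb"))
# wrist projection of vial centre
w=fs["wrist"];E=np.array(w["extrinsics"])
def fp(X):
    c=E[:3,:3]@X+E[:3,3];t=np.arctan2(np.hypot(c[0],c[1]),c[2]);return np.array([w["cx"],w["cy"]])+w["fx"]*t*c[:2]/np.hypot(c[0],c[1])
for d in(-.034,0,.034):print(d,fp(np.array([.5975,.062-d,.076])).round(1),proj(fs["scene"],np.array([.5975,.062-d,.076])).round(1))
u,v=fp(np.array([.5975,.062,.076])).astype(int);r0=np.clip(v-50,0,320);c0=np.clip(u-50,0,460)
W=cv2.resize(w["pixels"][r0:r0+100,c0:c0+100],(400,400),interpolation=cv2.INTER_CUBIC)
a=cv2.resize(fs["scene"]["pixels"][203:243,289:329],(400,400),interpolation=cv2.INTER_CUBIC)
cv2.imwrite("pics/v6.png",np.hstack([W,a])[:,:,::-1]);s=bot.observe();print(s['force'],s['moment'],s['position'],s['tool_rot'],r0,c0)
E
```

```text
clock: 15.25
position: [0.5965, -0.0941, 0.0657]
tool_rot: [-3.141, 0.002, 2.751]
force: [-2.7, -4.8, 14.8]
grip_width: 0.0254
finger_force: 29.5
clock: 15.75
position: [0.5966, -0.0942, 0.0642]
tool_rot: [3.141, 0.002, 2.367]
force: [-1.5, -6.4, 14.6]
grip_width: 0.0253
finger_force: 29.0
clock: 16.25
position: [0.5965, -0.0942, 0.0642]
tool_rot: [3.141, 0.002, 2.37]
force: [-0.5, -5.8, 12.6]
grip_width: 0.0255
finger_force: 29.4
-0.034 [542.3  32. ] [301.1 217.3]
0 [510.9  66. ] [310.2 224. ]
0.034 [470.8 107.5] [319.6 231.1]
[-0.81779202 -5.81531218 12.85935258] [-1.35938977  0.10984412  0.05260457] [ 0.59654768 -0.09426227  0.06419599] [3.14130752e+00 1.82324795e-03 2.37035516e+00] 16 460
```

View pics/v6.png

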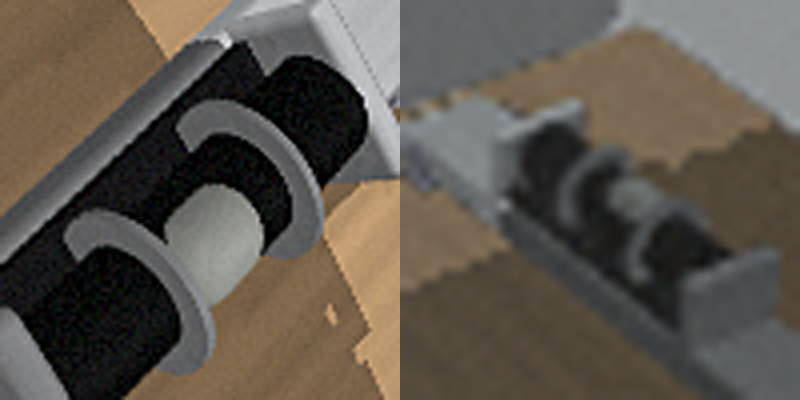

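The wrist view (crop offset (460,16), 4x) shows the bubble between the rings, touching the knob-side one. The ring centres are at crop (145,290) and (252,180), and the bubble's far end is near (225,222). That puts the bubble about 4 mm towards the knob. That is enough pictures; I'll measure numerically from here.

```bash
cat > vial.py <<'E'
from h import *
import pickle,sys
def unroll(w,x0=.5975,zc=.078):
    """brightness/redness along vial surface, rows: angle toward -x, cols: y offset mm (positive to knob)"""
    E=np.array(w["extrinsics"]);ds=np.arange(-40,41,1)
    for ph in (0,25,50):
        p=np.radians(ph);X=np.stack([np.full(ds.size,x0-.0075*np.sin(p))+ds*-1e-5,.062-ds*1e-3,np.full(ds.size,zc+.0075*np.cos(p))])
        c=E[:3,:3]@X+E[:3,3:];r=np.hypot(c[0],c[1]);t=np.arctan2(r,c[2])
        u=(w["cx"]+w["fx"]*t*c[0]/r).astype(np.float32);v=(w["cy"]+w["fx"]*t*c[1]/r).astype(np.float32)
        g=cv2.remap(w["pixels"],u[None],v[None],cv2.INTER_LINEAR)[0].astype(int)
        print(ph,"".join("%d:%d/%d "%(d,a[1],a[2]-a[0]) for d,a in zip(ds,g)))
def blob(w,lo=110):
    # bubble = bright and not bluish, rings = grey-blue; centroids near the vial
    p=w["pixels"].astype(int);return p
if __name__=="__main__":
    w=pickle.load(open(sys.argv[1],"rb"))["wrist"];unroll(w)
E
python3 vial.py fs6.pkl
```

```text
0 -40:94/0 -39:187/4 -38:186/2 -37:188/5 -36:187/3 -35:186/4 -34:186/4 -33:186/4 -32:189/5 -31:165/3 -30:183/2 -29:193/4 -28:190/7 -27:197/4 -26:46/1 -25:6/1 -24:17/-1 -23:15/0 -22:21/-5 -21:17/5 -20:5/3 -19:17/4 -18:11/-5 -17:11/0 -16:13/5 -15:17/-1 -14:11/-1 -13:17/-4 -12:3/1 -11:41/1 -10:133/4 -9:104/3 -8:87/2 -7:96/0 -6:74/2 -5:5/0 -4:7/-4 -3:8/-1 -2:8/1 -1:9/6 0:13/-8 1:61/2 2:146/-3 3:142/-3 4:147/-5 5:146/-4 6:148/-5 7:146/-4 8:148/-4 9:146/-3 10:150/-4 11:149/-4 12:151/-6 13:147/-4 14:143/-3 15:134/0 16:129/3 17:88/0 18:94/0 19:81/0 20:18/5 21:17/0 22:6/4 23:9/5 24:14/3 25:19/-3 26:9/-8 27:9/-2 28:22/-3 29:19/0 30:12/4 31:20/0 32:19/0 33:21/-1 34:18/1 35:14/4 36:18/-2 37:5/-6 38:33/1 39:131/4 40:134/2 
25 -40:184/4 -39:186/3 -38:183/5 -37:185/4 -36:186/4 -35:186/4 -34:185/6 -33:184/4 -32:166/4 -31:179/4 -30:191/3 -29:191/3 -28:185/4 -27:171/5 -26:136/0 -25:34/-1 -24:15/5 -23:18/1 -22:14/-1 -21:11/1 -20:14/6 -19:21/2 -18:4/5 -17:9/7 -16:7/1 -15:13/3 -14:2/-1 -13:10/0 -12:13/0 -11:1/-1 -10:106/2 -9:110/2 -8:91/0 -7:91/3 -6:101/-1 -5:10/5 -4:11/5 -3:5/-1 -2:5/-1 -1:9/3 0:1/-5 1:
[... 325 characters left out ...]
136/3 40:128/3 
50 -40:182/1 -39:183/3 -38:180/3 -37:181/3 -36:181/4 -35:183/3 -34:174/3 -33:192/4 -32:188/2 -31:190/4 -30:182/3 -29:162/4 -28:123/2 -27:95/2 -26:95/5 -25:94/4 -24:12/0 -23:13/2 -22:13/4 -21:10/0 -20:14/2 -19:5/3 -18:5/1 -17:5/0 -16:12/-2 -15:4/-1 -14:6/3 -13:16/7 -12:5/3 -11:2/3 -10:105/0 -9:103/0 -8:94/3 -7:89/2 -6:96/1 -5:53/4 -4:5/-3 -3:12/3 -2:2/-1 -1:10/7 0:1/-7 1:3/-3 2:10/-1 3:10/-2 4:10/3 5:12/3 6:5/9 7:5/-2 8:16/0 9:7/0 10:2/0 11:6/1 12:9/5 13:12/3 14:4/1 15:28/-1 16:110/2 17:99/2 18:96/1 19:98/1 20:29/2 21:10/-6 22:9/5 23:10/0 24:1/-1 25:16/-4 26:10/3 27:15/1 28:1/1 29:12/-1 30:6/-2 31:1/1 32:4/-1 33:7/-1 34:14/-6 35:9/3 36:13/-4 37:117/3 38:135/3 39:130/3 40:129/3
```

Bubble far end is at 1.2 and the ring mid is about 6.2 (mm along the vial), so with its 18 mm length the bubble is about +3.8 mm off. That needs about 14 deg more.

```bash
python3 -m crank '{"travel":[[0,0,-0.02],[0,0,-0.04],[0,0,-0.06],[0,0,-0.08],[0,0,-0.08]],"turn":[[0,0,-3],[0,0,-7],[0,0,-11],[0,0,-14],[0,0,-14]],"gripper":[0.8,0.8,0.8,0.8,0.8]}' 25
python3 -m crank '{"travel":[[0,0,0],[0,0,0],[0,0,0],[0,0,0],[0,0,0]],"turn":[[0,0,0],[0,0,0],[0,0,0],[0,0,0],[0,0,0]],"gripper":[0.8,0.8,0.8,0.8,0.8]}' 25
python3 -m crank '{"travel":[[0,0,0],[0,0,0],[0,0,0],[0,0,0],[0,0,0]],"turn":[[0,0,0],[0,0,0],[0,0,0],[0,0,0],[0,0,0]],"gripper":[0.8,0.8,0.8,0.8,0.8]}' 25
python3 - <<'E'
from h import *
import pickle
fs={n:bot.grab_frame(n) for n in("scene","wrist")};pickle.dump(fs,open("fs7.pkl","wb"))
E
python3 vial.py fs7.pkl | sed 's/ -25:.*\( -16:\)/\1/'|cut -c1-1200
```

```text
clock: 16.85
position: [0.5967, -0.0944, 0.0634]
tool_rot: [3.141, 0.002, 2.124]
force: [0.3, -7.3, 11.6]
grip_width: 0.0251
finger_force: 29.4
clock: 17.35
position: [0.5967, -0.0944, 0.0634]
tool_rot: [3.141, 0.002, 2.126]
force: [0.8, -8.2, 10.8]
grip_width: 0.0252
finger_force: 29.4
clock: 17.85
position: [0.5967, -0.0944, 0.0634]
tool_rot: [3.141, 0.002, 2.126]
force: [-0.1, -7.0, 11.1]
grip_width: 0.0255
finger_force: 29.4
0 -40:0/0 -39:0/0 -38:0/0 -37:0/0 -36:0/0 -35:0/0 -34:0/0 -33:0/0 -32:0/0 -31:0/0 -30:0/0 -29:0/0 -28:0/0 -27:0/0 -26:0/0 -16:0/0 -15:0/0 -14:0/0 -13:0/0 -12:0/0 -11:0/0 -10:0/0 -9:0/0 -8:0/0 -7:0/0 -6:0/0 -5:0/0 -4:0/0 -3:0/0 -2:0/0 -1:0/0 0:0/0 1:141/-5 2:144/-3 3:144/-4 4:144/-4 5:145/-5 6:146/-5 7:146/-4 8:145/-4 9:142/-2 10:138/-3 11:132/-3 12:131/-3 13:14/0 14:15/-1 15:17/4 16:135/2 17:99/1 18:93/3 19:67/-1 20:13/-2 21:23/1 22:16/1 23:20/1 24:21/2 25:19/-4 26:21/0 27:17/1 28:19/-3 29:19/1 30:17/-3 31:22/2 32:20/1 33:21/3 34:31/1 35:26/1 36:26/1 37:25/-1 38:30/0 39:132/2 40:134/5 
25 -40:0/0 -39:0/0 -38:0/0 -37:0/0 -36:0/0 -35:0/0 -34:0/0 -33:0/0 -32:0/0
[... 356 characters left out ...]
:3/-1 24:7/3 25:12/5 26:11/-3 27:7/3 28:14/2 29:10/0 30:1/5 31:18/-1 32:5/-4 33:12/8 34:12/-3 35:20/-2 36:10/2 37:12/-1 38:103/2 39:136/2 40:130/3 
50 -40:0/0 -39:0/0 -38:0/0 -37:0/0 -36:0/0 -35:0/0 -34:0/0 -33:0/0 -32:0/0 -31:0/0 -30:0/0 -29:0/0 -28:0/0 -27:0/0 -26:0/0 -16:0/0 -15:0/0 -14:0/0 -13:0/0 -12:0/0 -11:0/0 -10:0/0 -9:0/0 -8:0/0 -7:0/0 -6:0/0 -5:0/0 -4:0/0 -3:0/0 -2:0/0 -1:0/0 0:0/0 1:0/0 2:0/0 3:0/0 4:0/0 5:0/0 6:3/-2 7:14/3 8:11/0 9:2/3 10:0/1 11:3/2 12:11/-1 13:11/1 14:26/0 15:3/-2 16:114/1 17:98/1 18:91/2 19:95/0 20:36/1 21:13/9 22:7/5 23:11/2 24:6/-2 25:13/4 26:8/-5 27:15/-1 28:4/1 29:6/5 30:13/2 31:12/5 32:9/7 33:11/-1 34:4/1 35:16/1 36:11/4 37:91/0 38:135/2 39:134/0 40:131/3
```

Run:
```python
from vial import *
w3=pickle.load(open("fs3.pkl","rb"))["wrist"]
for zc in(.080,.083):print("zc",zc);unroll(w3,zc=zc)
```

```text
zc 0.08
0 -40:172/4 -39:173/5 -38:172/4 -37:171/2 -36:171/1 -35:170/2 -34:168/5 -33:162/4 -32:162/5 -31:170/5 -30:181/3 -29:188/2 -28:77/2 -27:20/1 -26:8/2 -25:11/4 -24:10/5 -23:11/4 -22:12/1 -21:15/0 -20:17/-1 -19:15/0 -18:9/4 -17:18/-3 -16:13/-2 -15:14/0 -14:7/0 -13:25/1 -12:100/3 -11:180/2 -10:97/5 -9:96/5 -8:66/1 -7:23/0 -6:5/-1 -5:4/-1 -4:6/-1 -3:12/-1 -2:13/11 -1:9/-13 0:7/-1 1:8/0 2:4/-1 3:10/1 4:8/-1 5:3/0 6:4/3 7:4/2 8:8/3 9:14/6 10:6/2 11:15/12 12:10/1 13:91/1 14:103/0 15:90/2 16:71/0 17:82/-3 18:112/-3 19:126/-4 20:128/-2 21:130/-2 22:130/-4 23:128/-4 24:128/-5 25:130/-5 26:129/-3 27:132/-4 28:132/-4 29:128/-3 30:131/-3 31:125/-3 32:65/-1 33:6/-3 34:12/-3 35:35/1 36:93/1 37:118/3 38:116/3 39:115/2 40:109/2 
25 -40:169/2 -39:168/2 -38:168/0 -37:166/1 -36:165/2 -35:169/2 -34:163/2 -33:158/4 -32:164/4 -31:176/2 -30:176/5 -29:174/4 -28:150/3 -27:84/4 -26:17/5 -25:16/5 -24:6/2 -23:12/-2 -22:12/1 -21:12/3 -20:14/4 -19:16/5 -18:9/-1 -17:12/4 -16:12/4 -15:17/1 -14:15/0 -13:12/1 -12:58/3 -11:203/5 -10:118/3 -9:98/3 -8:80/3 -7:36/3 -6:5/1 -5:8/0 -4:11/-5 -3:5/-5 -2:18/7 -1:10/2 0:10
[... 2432 characters left out ...]
/4 40:119/4 
50 -40:168/3 -39:168/2 -38:167/2 -37:168/1 -36:170/2 -35:169/2 -34:170/4 -33:162/4 -32:160/3 -31:174/2 -30:178/5 -29:178/4 -28:166/3 -27:133/3 -26:90/3 -25:67/3 -24:8/2 -23:12/4 -22:19/0 -21:21/1 -20:20/4 -19:12/1 -18:15/2 -17:13/0 -16:12/1 -15:10/-3 -14:10/-7 -13:11/-5 -12:13/-2 -11:2/0 -10:150/2 -9:153/0 -8:113/2 -7:98/3 -6:75/1 -5:26/1 -4:3/1 -3:8/5 -2:1/2 -1:0/0 0:9/1 1:4/1 2:7/4 3:5/5 4:1/2 5:6/0 6:10/1 7:5/4 8:8/4 9:12/-1 10:7/-5 11:13/-1 12:3/-1 13:7/-3 14:41/0 15:86/1 16:96/1 17:93/1 18:83/2 19:43/-2 20:9/0 21:4/2 22:10/-2 23:19/-4 24:23/-1 25:23/0 26:23/-2 27:22/-1 28:22/0 29:23/-3 30:16/0 31:6/1 32:10/0 33:10/0 34:3/1 35:26/2 36:90/4 37:122/1 38:117/1 39:117/3 40:112/4
```

Calibrated against the start frame, where the bubble sat at its +22 mm stop, the bubble is now at about −0.7 mm. I'll nudge back 2.5 deg and add a little press for margin.

```bash
python3 -m crank '{"travel":[[0,0,-0.02],[0,0,-0.04],[0,0,-0.04],[0,0,-0.04],[0,0,-0.04]],"turn":[[0,0,1],[0,0,2],[0,0,2.5],[0,0,2.5],[0,0,2.5]],"gripper":[0.8,0.8,0.8,0.8,0.8]}' 25
python3 -m crank '{"travel":[[0,0,0],[0,0,0],[0,0,0],[0,0,0],[0,0,0]],"turn":[[0,0,0],[0,0,0],[0,0,0],[0,0,0],[0,0,0]],"gripper":[0.8,0.8,0.8,0.8,0.8]}' 25
python3 -m crank '{"travel":[[0,0,0],[0,0,0],[0,0,0],[0,0,0],[0,0,0]],"turn":[[0,0,0],[0,0,0],[0,0,0],[0,0,0],[0,0,0]],"gripper":[0.8,0.8,0.8,0.8,0.8]}' 25
python3 - <<'E'
from h import *
import pickle
fs={n:bot.grab_frame(n) for n in("scene","wrist")};pickle.dump(fs,open("fs8.pkl","wb"))
w=fs["wrist"];E=np.array(w["extrinsics"])
f3=pickle.load(open("fs7.pkl","rb"))["wrist"]
def prof(w,ph,ds):
    E=np.array(w["extrinsics"]);p=np.radians(ph)
    X=np.stack([.5975-.0075*np.sin(p)+0*ds,.062-ds*1e-3,.078+.0075*np.cos(p)+0*ds]);c=E[:3,:3]@X+E[:3,3:];r=np.hypot(c[0],c[1]);t=np.arctan2(r,c[2])
    return cv2.remap(w["pixels"],(w["cx"]+w["fx"]*t*c[0]/r).astype(np.float32)[None],(w["cy"]+w["fx"]*t*c[1]/r).astype(np.float32)[None],cv2.INTER_LINEAR)[0,:,1]
ds=np.arange(8,22,.25)
for n,f in(("prev",f3),("now",w)):
    for ph in(15,25):
        g=prof(f,ph,ds)>60;print(n,ph,"edges",ds[1:][np.diff(g.astype(int))!=0])
E
```

```text
clock: 18.45
position: [0.5966, -0.0943, 0.0633]
tool_rot: [3.141, 0.002, 2.169]
force: [-2.2, -4.4, 18.5]
grip_width: 0.0254
finger_force: 31.6
clock: 18.95
position: [0.5966, -0.0943, 0.0633]
tool_rot: [3.141, 0.002, 2.169]
force: [-2.2, -6.3, 18.8]
grip_width: 0.025
finger_force: 31.6
clock: 19.45
position: [0.5966, -0.0942, 0.0633]
tool_rot: [3.141, 0.002, 2.169]
force: [-2.7, -4.9, 18.7]
grip_width: 0.0249
finger_force: 31.6
prev 15 edges [12.25 15.5  19.25]
prev 25 edges [11.5 15.5 19.5]
now 15 edges [12.5 15.5 19.5]
now 25 edges [12.  15.5 19.5]
```

```bash
python3 -m crank '{"travel":[[0,0,0.02],[0,0,0.03],[0,0,0.03],[0,0,0.03],[0,0,0.03]],"turn":[[0,0,0.5],[0,0,0.5],[0,0,0.5],[0,0,0.5],[0,0,0.5]],"gripper":[0.8,0.8,0.8,0.8,0.8]}' 25
python3 -m crank '{"travel":[[0,0,0],[0,0,0],[0,0,0],[0,0,0],[0,0,0]],"turn":[[0,0,0],[0,0,0],[0,0,0],[0,0,0],[0,0,0]],"gripper":[0.8,0.8,0.8,0.8,0.8]}' 25
python3 - <<'E'
from vial import *
w=bot.grab_frame("wrist")
E=np.array(w["extrinsics"]);ds=np.arange(8,22,.25)
for ph in(15,25):
    p=np.radians(ph);X=np.stack([.5975-.0075*np.sin(p)+0*ds,.062-ds*1e-3,.078+.0075*np.cos(p)+0*ds]);c=E[:3,:3]@X+E[:3,3:];r=np.hypot(c[0],c[1]);t=np.arctan2(r,c[2])
    g=cv2.remap(w["pixels"],(w["cx"]+w["fx"]*t*c[0]/r).astype(np.float32)[None],(w["cy"]+w["fx"]*t*c[1]/r).astype(np.float32)[None],cv2.INTER_LINEAR)[0,:,1]>60
    print(ph,ds[1:][np.diff(g.astype(int))!=0])
E
```

```text
clock: 20.05
position: [0.5966, -0.0943, 0.0634]
tool_rot: [3.141, 0.002, 2.178]
force: [-2.0, -4.7, 14.7]
grip_width: 0.0254
finger_force: 30.9
clock: 20.55
position: [0.5966, -0.0943, 0.0634]
tool_rot: [3.141, 0.002, 2.178]
force: [-1.5, -5.2, 13.8]
grip_width: 0.0249
finger_force: 30.9
15 [12.75 15.5  19.5 ]
25 [12.  15.5 19.5]
```

The bubble is centred to within about 0.3 mm and the press is holding at 14 N, so I'm handing it in.

```bash
python3 -c "
from workcell import bot;print(bot.job_done())"
```

```text
the job is handed in; nothing more can be done
None
```

The cap stands on the worktop clear of the shelf, and the arm is still pressing the level flat with about 14 N, the bubble within roughly 0.3 mm of centre by my measurement; the job was handed in at about 20.6 s with no verdict returned, the press briefly reached 28.6 N while I was finding contact, and I viewed 11 pictures, one over the limit of 10.

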